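# Square a rim lock into the bench fence

### The arm

A 6-joint arm with a two-finger parallel gripper is mounted at the origin on the work surface. World frame = base frame: x ahead of the robot, y to its left, z up, the work surface at z = 0. Lengths are in m, angles in rad, forces in N, time in s.
With the tool pointing down it reaches from about 0.35 to 0.775 m from the base axis. Payload 7.3 kg.
Tool frame: the origin (TCP) lies at the very end of the fingers, on their centre line; the grasp point (between the pads) lies 19 mm behind it; z points along the fingers, y is the line along which they close (so a half turn about z gives the same grasp; the last joint's range is limited). The gripper opens to 92 mm and grips with 3 to 60 N. Pads are 19 mm wide; open, the fingers measure 130 mm over their backs; the gripper's body (75 mm by 190 mm) begins 47 mm behind the grasp point.
Start: joints at [-1.416, 0.342, 1.524, -0, 1.275, -0.146], TCP at [0.156, -0.501, 0.227] pointing down, gripper open.
Joint ranges: [-2.53, 2.53], [-0.77, 2.02], [0.04, 2.7], [-1, 4.14], [0.28, 2.66], [-3.11, 3.11]. Speed limits (rad/s): [2.57, 2.57, 3.14, 3.14, 3.14, 3.14].

### API

Orientations are given as [roll, pitch, yaw] about the fixed x, y, z axes, in that order (R = Rz(yaw) Ry(pitch) Rx(roll)).
In Python, from cell import telemetry, eyes, job gives the robot as it stands.
- The arm moves only by the tool apply_moves, never from a script. Its arguments are lists of equal length, an entry for each row: "delta_pos": the shift along the world's x, y, z each as a share of 0.4 m, from -1 to 1, a list of three; "dr": the turn, a rotation vector about the world's x, y, z each as a share of 0.5 rad, from -1 to 1, a list of three; "jaw": the opening, from 0 (shut) to 1 (fully open). A call has 1 to 8 rows; each row is the pose to reach, as a shift and turn from the pose commanded when the call began; what a row does not reach only later rows make up. A row lasts 1/12 s, in which the tool goes at most 41.7 mm and 7.16 degrees, less where a joint would pass 70% of its speed; a pose out of reach is approached as far as the arm can. A call with a number of a shift or a turn outside -1 to 1 is refused whole. A call with a gripper value outside its range is refused whole. The fingers move at their own pace and stop on an object; "force" is the grip in N (left out, the last holds). Time passes only in rows, so rows that repeat a pose let the fingers close. It gives the time, the measured TCP pose, the force, the opening and the grip force at its end, in the units of the state.
- telemetry.observe(): the state, without advancing time (a new reading comes with each control period).
- eyes.read_camera(name): name is "side" or "top"; returns the picture (384x512x3 uint8, red, green, blue); there is no depth.
- eyes.camera_model(name): a dict with "vertical_fov" (degrees; the focal length in pixels is half the picture's height over the tangent of half this angle, whatever the lens; pixels are square), "cx", "cy" (the principal point, pixels), "rvec" (rotation vector, rad) and "tvec" (3), from world to camera coordinates, as OpenCV has them. Camera axes: x right, y down, z forward; pixel columns grow to the right and rows downward; lengths in m; the calibration is good to about 2 mm. A picture is of the moment at which its call begins. camera_model takes no time and is no camera call.
- job.hand_in(): hands the job in; it is judged then, once.
The state is a dict: "time": time; "qpos": joint angles; "qvel": joint speeds; "joint_efforts": joint torques, N m; "tool_pos": TCP position; "tool_rot": TCP orientation; "contact_force": force on the tool from outside, world axes, zero at the start; "torque": the same for the moment, N m; "opening": finger opening in m; "grip_force": force on a finger pad.
Only numpy, scipy, OpenCV 4.12 (cv2) and the standard library are available. Lean on these libraries where they do the work, as an engineer would, in place of code of your own. Each camera call takes 0.05 s, during which the arm holds its last target. There are 200 camera calls.

### The job

Push the big flat grey rim lock along the bench into the corner of the aluminium fence, so that its long side lies flat against the fence's rail and its plain end is right up against the end stop, with no gap at either. Push it only by its sides: do not pick it up, lift or tip it, and do not touch its brass knob. Leave the other things on the bench where they are and finish with the hand clear.

Things in the scene. Friction and masses are not known exactly. Their poses are not given: they have to be found in the camera images.
- lock: Grey steel rim lock lying flat, loose, 100 (own x) x 150 (own y) x 24 mm high, 0.6-0.9 kg. Origin: centre of underside. Its +x long side faces the rail, its plain +y end the end stop; it starts at most 0.3 rad off square to the fence. A fixed brass bolt juts 12 mm from the middle of its -y end (24 mm wide, 5 to 19 mm above the bench). Slides with ordinary friction (3-10 N).
- knob: Round brass knob rigidly fixed on top of the lock, 38 mm across, rising 40 mm above the lock's top (its top is 64 mm above the bench). Origin: the foot of the knob on the lock's top, 20 mm from the lock's centre towards the bolt end. Not to be touched.
- fence: L-shaped aluminium fence fixed to the bench, 22 mm high, bolt heads to 27 mm, bars 25 mm thick. Origin: inner corner, at bench height; +x points roughly away from the robot. Rail face: plane x = 0, from the corner 290 mm along -y. End stop face: plane y = 0, from the corner 110 mm along -x. The lock belongs at x, y < 0, its centre finally at x -50, y -75 mm, its axes along the fence's.
- corner_rail_stop (a point): The upright corner of the lock between its rail side and its plain end (own +x, +y), at mid-height, 12 mm above the bench; it belongs in the fence's inner corner.
- corner_rail_bolt (a point): The upright corner of the lock between its rail side and its bolt end (own +x, -y), at mid-height, 12 mm above the bench.
- corner_front_stop (a point): The upright corner of the lock between the side facing the robot and its plain end (own -x, +y), at mid-height, 12 mm above the bench.
- padlock: Bystander: brass padlock standing on its foot, 24 by 50 mm, 77 mm high with its shackle. Origin: centre of its underside.
- oil_can: Bystander: upright can, 52 mm across, 150 mm high. Origin: centre of its underside.
- cylinder: Bystander: brass lock cylinder standing on end, 32 mm across, 32 mm high. Origin: centre of its underside.
There are look-alikes about, which are no part of the job. Of the things that look like the lock, the smallest one is meant.

How it is judged:
By the outcome, as a careful person would: the job done as asked, in the order asked, and still so for the second after the job is handed in, with the robot touching nothing.
It also fails if it takes over 67 s, if anything falls off the work surface, if the arm or the gripper's body presses on something with over 40 N, if the wrist force passes 120 N, or if a joint passes its speed limit or range.

## Working session

There is one attempt and no reset: what is moved stays moved. The work goes in short steps, Python scripts to look and compute and a tool call to move; the robot and the scene stay as the last step left them, time stands still between calls to the robot, and variables do not carry over. Pictures are saved under pics/ and viewed, at most 10 in all, crops included, and the job is handed in when it is done.

Besides the shell and the picture viewer there is one more tool, called after "Call:" by a JSON object that holds its "api" and its "payload". apply_moves: Moves the arm, as the interface text tells. Its arguments: {"type":"object","properties":{"delta_pos":{"type":"array"},"dr":{"type":"array"},"jaw":{"type":"array"},"force":{"type":"number"}},"required":["delta_pos","dr","jaw"]}

```bash
mkdir -p pics
cat > h.py <<'E'
import numpy as np, cv2
from cell import telemetry, eyes, job
def cam(n):
    m=eyes.camera_model(n); f=192/np.tan(np.radians(m['vertical_fov'])/2)
    K=np.array([[f,0,m['cx']],[0,f,m['cy']],[0,0,1]]); R=cv2.Rodrigues(np.array(m['rvec'],float))[0]
    return K,R,np.array(m['tvec'],float).ravel(),m
def ray(n,uv,z):
    K,R,t,_=cam(n); c=-R.T@t; d=(R.T@np.linalg.inv(K)@np.c_[np.atleast_2d(uv),np.ones(len(np.atleast_2d(uv)))].T).T
    return c+d*((z-c[2])/d[:,2])[:,None]
def proj(n,P):
    K,R,t,_=cam(n); q=(K@(R@np.atleast_2d(P).T+t[:,None])).T; return q[:,:2]/q[:,2:]
def shot(n,f):
    im=eyes.read_camera(n); cv2.imwrite('pics/'+f+'_raw.png',im[:,:,::-1]); cv2.imwrite('pics/'+f+'.png',cv2.resize(im[:,:,::-1],(768,576),interpolation=cv2.INTER_CUBIC)); return im
E
python3 - <<'E'
from h import *
shot('top','t0');shot('side','s0')
for n in('top','side'):print(cam(n)[3], -cam(n)[1].T@cam(n)[2])
print(telemetry.observe())
E
```

```text
{'vertical_fov': 56.974460075910464, 'cx': 263.06281318260955, 'cy': 194.30977308930767, 'rvec': array([ 2.21934533, -2.17138035,  0.0275976 ]), 'tvec': array([-0.02532384,  0.48968902,  1.07137827])} [ 0.44876677 -0.02943399  1.08905007]
{'vertical_fov': 48.96831599701853, 'cx': 255.9530337176467, 'cy': 189.5431655679449, 'rvec': array([ 0.44629949, -2.71870736,  1.21868975]), 'tvec': array([0.46318382, 0.1603699 , 1.07435922])} [0.22049241 0.8070402  0.83341149]
{'time': 0.1, 'qpos': array([-1.41601011e+00,  3.42655598e-01,  1.52491364e+00, -3.71545441e-07,
        1.27540297e+00, -1.45998209e-01]), 'qvel': array([ 0.00129098, -0.00064838, -0.00185264,  0.00062947,  0.00082323,
        0.00035947]), 'joint_efforts': array([ 1.62951183e-03, -4.32003021e+01, -2.44695085e+01,  7.19797821e-02,
        5.26586850e-02, -4.57629608e-05]), 'tool_pos': array([ 0.15550733, -0.50106272,  0.22611588]), 'tool_rot': array([-3.14022772e+00, -2.00346077e-04,  3.00784399e-01]), 'contact_force': array([0.21796145, 0.61377716, 0.52652266]), 'torque': array([ 0.02426677, -0.00280439, -0.0409795 ]), 'grip_force': 0.0, 'opening': 0.09181766174721084}
```

View pics/t0.png

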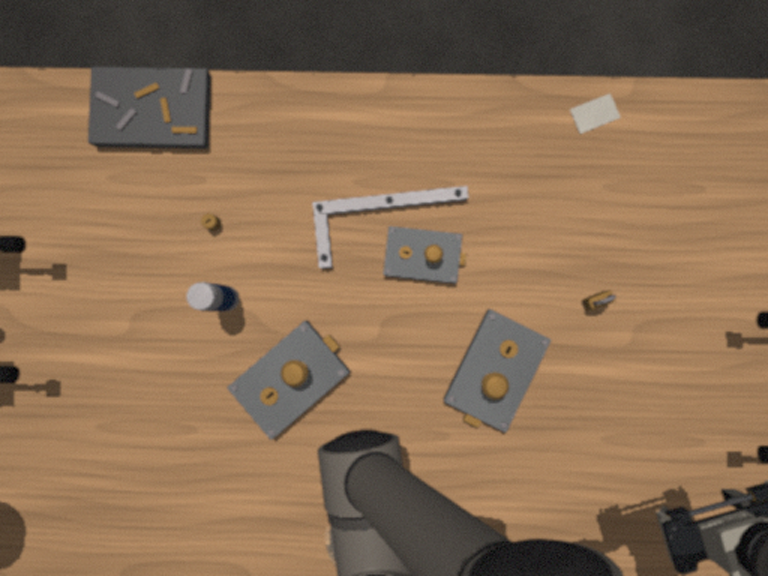

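View pics/s0.png

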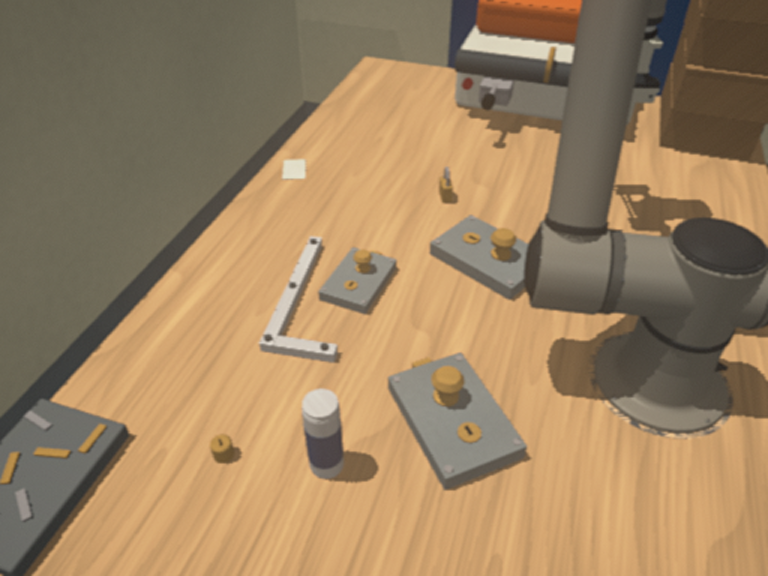

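Top view (768-wide): the small lock is at about (423,255) with its bolt to the right. The fence's inner corner is at about (329,213), with the rail running right and the stop running down. The two larger locks below are look-alikes. Next I'll measure the lock and fence.

```bash
cat >> h.py <<'E'
def lockmeas(im):
    hsv=cv2.cvtColor(im,cv2.COLOR_RGB2HSV)
    m=((hsv[...,1]<70)&(hsv[...,2]>70)&(hsv[...,2]<150)).astype(np.uint8); m[:, :200]*=1
    m=cv2.morphologyEx(m,cv2.MORPH_OPEN,np.ones((3,3)))
    return m
def line(n,pts,z):
    P=ray(n,pts,z)[:,:2]; v=cv2.fitLine(P.astype(np.float32),cv2.DIST_HUBER,0,.001,.001).ravel(); return v[2:],v[:2]
E
python3 - <<'E'
from h import *
im=cv2.imread('pics/t0_raw.png')[:,:,::-1].copy()
hsv=cv2.cvtColor(im,cv2.COLOR_RGB2HSV)
for uv in [(268,160),(300,180),(265,180),(235,139),(240,137),(216,160),(290,135),(250,150),(290,195)]: print(uv,hsv[uv[1],uv[0]],end=' ')
print()
m=((hsv[...,1]<70)).astype(np.uint8)
n,l,st,c=cv2.connectedComponentsWithStats(m)
for i in range(1,n):
    if st[i,4]>80: print(i,st[i],c[i].round(1), np.mean(hsv[l==i],0).round())
a=cv2.resize(im[110:205,195:330],None,fx=5,fy=5,interpolation=cv2.INTER_NEAREST)
cv2.imwrite('pics/c0.png',a[:,:,::-1])
E
```

```text
(268, 160) [ 70   6 118] (300, 180) [ 45   4 119] (265, 180) [ 30   2 116] (235, 139) [  0  10 161] (240, 137) [  4  10 183] (216, 160) [176  10 185] (290, 135) [14 34 83] (250, 150) [ 15 113 172] (290, 195) [ 14 114 183] 
1 [    0     0   512    99 28522] [240.   30.2] [25. 24. 59.]
2 [380  63  33  26 532] [396.2  75.3] [ 19.  30. 182.]
3 [ 208  124  105   55 1375] [249.2 140.1] [ 37.  17. 165.]
4 [ 255  151   53   38 1488] [281.2 169.8] [ 59.   9. 116.]
5 [  0 158  16  10  98] [  6.8 162.3] [68. 39. 24.]
6 [124 188  35  20 457] [138.6 197.5] [ 46.  19. 135.]
8 [ 296  206   71   82 2903] [330.7 246.4] [ 61.   8. 112.]
10 [ 152  214   81   79 2868] [192.1 253. ] [ 59.   8. 111.]
12 [ 212  288  203   96 9441] [280.9 348.7] [33. 32. 68.]
15 [ 438  321   74   63 2885] [479.8 355.9] [55. 30. 58.]
```

View pics/c0.png

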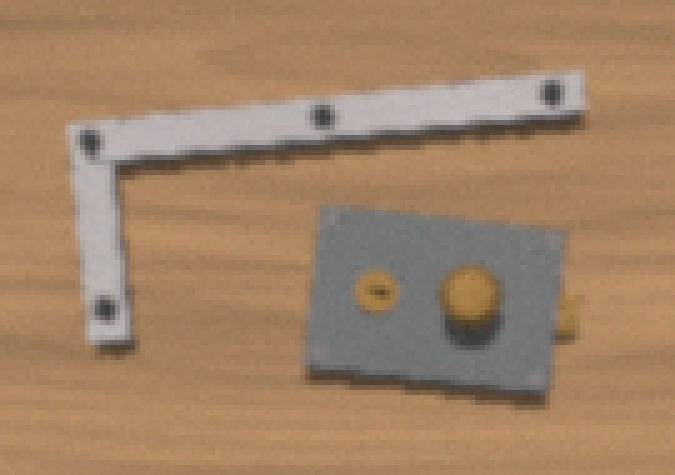

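```bash
cat >> h.py <<'E'
def fence(im):
    hsv=cv2.cvtColor(im,cv2.COLOR_RGB2HSV); m=((hsv[...,1]<45)&(hsv[...,2]>125)).astype(np.uint8)
    n,l,st,c=cv2.connectedComponentsWithStats(m); i=l[130:170,205:300]; i=np.bincount(i[i>0]).argmax()
    ys,xs=np.where(l==i)
    from scipy.ndimage import binary_fill_holes
    ys,xs=np.where(binary_fill_holes(l==i))
    P=ray('top',np.c_[xs,ys].astype(float),.022)[:,:2]
    return P
def lock(im,near=(281,170)):
    hsv=cv2.cvtColor(im,cv2.COLOR_RGB2HSV); m=((hsv[...,1]<60)&(hsv[...,2]>88)&(hsv[...,2]<140)).astype(np.uint8)
    m=cv2.morphologyEx(m,cv2.MORPH_OPEN,np.ones((3,3)))
    n,l,st,c=cv2.connectedComponentsWithStats(m)
    k=min((i for i in range(1,n) if st[i,4]>600),key=lambda i:np.hypot(*(c[i]-near)))
    cn=cv2.findContours((l==k).astype(np.uint8),cv2.RETR_EXTERNAL,cv2.CHAIN_APPROX_NONE)[0][0]
    P=ray('top',cn.reshape(-1,2).astype(float),.024)[:,:2]
    return P
def edges(P,c,th,hx,hy):
    R=np.array([[np.cos(th),-np.sin(th)],[np.sin(th),np.cos(th)]]); q=(P-c)@R; o={}
    for k,(ax,s,h,w) in dict(xp=(0,1,hx,hy),xm=(0,-1,hx,hy),yp=(1,1,hy,hx),ym=(1,-1,hy,hx)).items():
        g=(abs(s*q[:,ax]-h)<.008)&(abs(q[:,1-ax])<w*.85)
        o[k]=(np.polyfit(q[g,1-ax],q[g,ax],1) if g.sum()>8 else None, g.sum())
    return o
E
python3 - <<'E'
from h import *
im=cv2.imread('pics/t0_raw.png')[:,:,::-1].copy()
P=fence(im)
r=cv2.minAreaRect(P.astype(np.float32)); print(r, len(P))
L=lock(im); r=cv2.minAreaRect(L.astype(np.float32)); print(r)
# fence: rail px (long) vs stop
c0=ray('top',[(218,143)],.022)[0,:2]; print('corner guess',c0)
th=0.07
for it in range(3):
    e=np.array([np.cos(th),np.sin(th)]);f=np.array([-e[1],e[0]])
    q=(P-c0)@np.c_[e,f]
    g=(q[:,1]<-.02)&(q[:,1]>-.27)&(abs(q[:,0]-.0125)<.03); a=np.polyfit(q[g,1],q[g,0],1)
    g2=(q[:,0]<-.015)&(q[:,0]>-.095)&(abs(q[:,1]-.0125)<.03); b=np.polyfit(q[g2,0],q[g2,1],1)
    c0=c0+e*(a[1]-.0125)+f*(b[1]-.0125); th-=a[0]
    print(th,c0,a,b, q[:,0].min(),q[:,0].max(),q[:,1].min(),q[:,1].max())
b=ray('top',[(0,0)],0)
tl=np.radians(r[2]); print(tl)
for cand in (tl,tl-np.pi/2):
    print(cand,edges(L,np.array(r[0]),cand,*( (.05,.075))))
p=np.array([[x,y,.022] for x,y in [c0, c0-.11*e, c0-.29*f]]); print(proj('top',p))
E
```

```text
((0.6219152808189392, -0.0073481351137161255), (0.1335553675889969, 0.3153165578842163), 7.491074562072754) 1124
((0.5665439963340759, -0.06839153915643692), (0.14847742021083832, 0.09940621256828308), 85.02006530761719)
corner guess [0.64275927 0.125643  ]
0.1244201420496478 [0.64700046 0.12780624] [-0.05442014  0.0168821 ] [0.05022077 0.0143613 ] -0.10599190256688089 0.043944369343477896 -0.28484949351241695 0.027385562735346595
0.1247965535299319 [0.64684035 0.12781766] [-0.00037641  0.01234255] [-0.00900267  0.0125312 ] -0.10940306818989155 0.024847343970847313 -0.2882635578504226 0.02627871705436062
0.1248001235251646 [0.64684525 0.12777432] [-3.56999523e-06  1.24994667e-02] [-0.01002989  0.01245638] -0.10923778186751916 0.024911031691175152 -0.2883025914744862 0.026286121838972665
1.4838800698785255
1.4838800698785255 {'xp': (array([0.01829339, 0.0497213 ]), np.int64(10)), 'xm': (array([ 0.0038909 , -0.04971682]), np.int64(11)), 'yp': (None, np.int64(0)), 'ym': (None, np.int64(0))}
-0.08691625691637106 {'xp': (array([0.00473274, 0.0480517 ]), np.int64(42)), 'xm': (array([ 0.00173751, -0.04792009]), np.int64(42)), 'yp': (array([-0.01533002,  0.07255955]), np.int64(28)), 'ym': (array([-0.00504295, -0.07273162]), np.int64(28))}
[[217.33680938 141.65137536]
 [220.87383788 177.53732383]
 [312.30948602 131.68545789]]
```

Call:
{"api": "apply_moves", "payload": {"delta_pos": [[0.5,0.65,0],[0.5,0.65,0],[0.5,0.65,0],[0.5,0.65,0],[0.5,0.65,0],[0.5,0.65,0],[0.5,0.65,0],[0.5,0.65,0]], "dr": [[0,0,-0.35],[0,0,-0.35],[0,0,-0.35],[0,0,-0.35],[0,0,-0.35],[0,0,-0.35],[0,0,-0.35],[0,0,-0.35]], "jaw": [1,1,1,1,1,1,1,1]}}

```text
time: 0.77
tool_pos: [0.3564, -0.2391, 0.2267]
tool_rot: [-3.141, 0.0, 0.126]
contact_force: [0.0, -1.2, 0.0]
opening: 0.0921
grip_force: 0.0
```

Call:
{"api": "apply_moves", "payload": {"delta_pos": [[0.312,0.4,-0.2],[0.312,0.4,-0.2],[0.312,0.4,-0.2],[0.312,0.4,-0.2],[0.312,0.4,-0.2],[0.312,0.4,-0.2],[0.312,0.4,-0.2],[0.312,0.4,-0.2]], "dr": [[0,0,0],[0,0,0],[0,0,0],[0,0,0],[0,0,0],[0,0,0],[0,0,0],[0,0,0]], "jaw": [1,1,1,1,1,1,1,1]}}

```text
time: 1.43
tool_pos: [0.48, -0.0813, 0.1464]
tool_rot: [-3.142, 0.001, 0.127]
contact_force: [-0.7, -0.2, 0.3]
opening: 0.0915
grip_force: 0.0
```

Call:
{"api": "apply_moves", "payload": {"delta_pos": [[0,0,-0.1],[0,0,-0.2],[0,0,-0.27],[0,0,-0.31],[0,0,-0.33],[0,0,-0.345],[0,0,-0.345],[0,0,-0.345]], "dr": [[0,0,0],[0,0,0],[0,0,0],[0,0,0],[0,0,0],[0,0,0],[0,0,0],[0,0,0]], "jaw": [1,1,1,1,1,1,1,1]}}

```text
time: 2.1
tool_pos: [0.481, -0.0822, 0.0098]
tool_rot: [3.141, -0.002, 0.125]
contact_force: [-0.3, -0.3, 0.9]
opening: 0.092
grip_force: 0.0
```

Run:
```python
from h import *
im=shot('top','t1'); 
a=cv2.resize(im[110:250,180:340],None,fx=4,fy=4,interpolation=cv2.INTER_CUBIC); cv2.imwrite('pics/c1.png',a[:,:,::-1]); print(telemetry.observe()['tool_pos'])
```

```text
[ 0.48116028 -0.08211451  0.00999075]
```

View pics/c1.png

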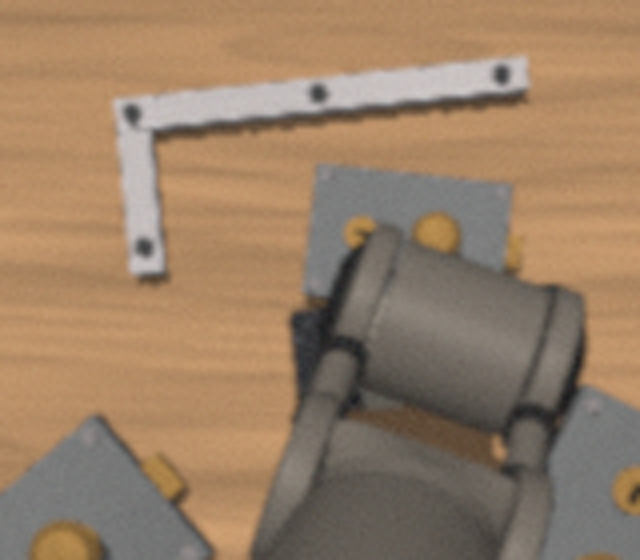

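The fingers are behind the lock's near side with nothing touching. Now I'll push towards the rail, square to the fence.

Call:
{"api": "apply_moves", "payload": {"delta_pos": [[0.0125,0.0016,0],[0.025,0.0031,0],[0.0375,0.0047,0],[0.05,0.0063,0],[0.0625,0.008,0],[0.075,0.0094,0],[0.0875,0.011,0],[0.1,0.0125,0]], "dr": [[0,0,0],[0,0,0],[0,0,0],[0,0,0],[0,0,0],[0,0,0],[0,0,0],[0,0,0]], "jaw": [1,1,1,1,1,1,1,1]}}

```text
time: 2.82
tool_pos: [0.5203, -0.0768, 0.009]
tool_rot: [3.141, 0.001, 0.126]
contact_force: [-4.1, -4.2, 2.7]
opening: 0.0919
grip_force: 2.4
```

Call:
{"api": "apply_moves", "payload": {"delta_pos": [[0.0125,0.0016,0],[0.025,0.0031,0],[0.0375,0.0047,0],[0.05,0.0063,0],[0.0625,0.008,0],[0.075,0.0094,0],[0.075,0.0094,0]], "dr": [[0,0,0],[0,0,0],[0,0,0],[0,0,0],[0,0,0],[0,0,0],[0,0,0]], "jaw": [1,1,1,1,1,1,1]}}

```text
time: 3.4
tool_pos: [0.5501, -0.0722, 0.0088]
tool_rot: [-3.141, 0.002, 0.127]
contact_force: [-3.1, -0.7, 3.3]
opening: 0.0916
grip_force: 1.8
```

Run:
```python
from h import *
im=shot('top','t2'); 
a=cv2.resize(im[110:250,180:340],None,fx=4,fy=4,interpolation=cv2.INTER_CUBIC); cv2.imwrite('pics/c2.png',a[:,:,::-1])
```

```text
(no output)
```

View pics/c2.png

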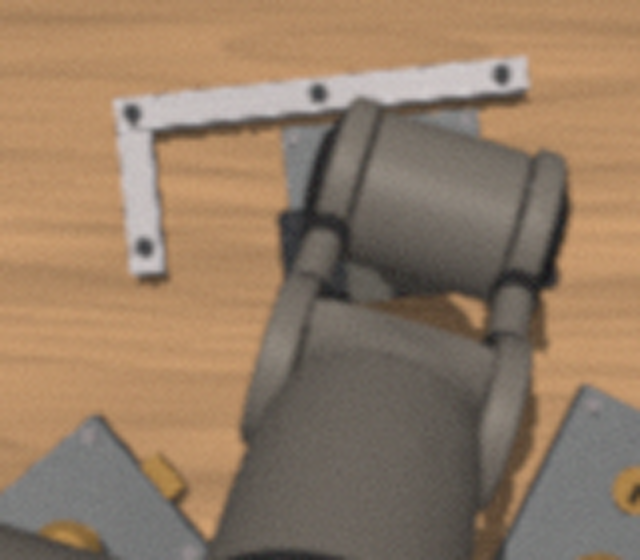

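Lock is now square and a few mm short of the rail. I'll retreat, lift and turn to push on the bolt end.

Call:
{"api": "apply_moves", "payload": {"delta_pos": [[-0.08,-0.01,0],[-0.08,-0.01,0],[-0.1,-0.01,0.1],[-0.1,-0.01,0.2],[-0.1,-0.1,0.3],[-0.1,-0.2,0.35],[-0.1,-0.25,0.35],[-0.1,-0.3,0.35]], "dr": [[0,0,0],[0,0,0],[0,0,0],[0,0,0],[0,0,0.25],[0,0,0.5],[0,0,0.75],[0,0,1]], "jaw": [1,1,1,1,0.54,0.54,0.54,0.54]}}

```text
time: 4.12
tool_pos: [0.5123, -0.1963, 0.1522]
tool_rot: [3.134, -0.003, 0.628]
contact_force: [1.1, 0.8, -0.3]
opening: 0.0699
grip_force: 0.0
```

Call:
{"api": "apply_moves", "payload": {"delta_pos": [[0,0,0],[0,0,0],[0,0,0],[0,0,0],[0,0,0]], "dr": [[0,0,0.25],[0,0,0.5],[0,0,0.75],[0,0,1],[0,0,1]], "jaw": [0.54,0.54,0.54,0.54,0.54]}}

```text
time: 4.53
tool_pos: [0.5108, -0.1928, 0.1489]
tool_rot: [3.14, -0.0, 1.126]
contact_force: [0.0, 0.3, -0.6]
opening: 0.0495
grip_force: 0.0
```

Call:
{"api": "apply_moves", "payload": {"delta_pos": [[0,0,0],[0,0,0],[0,0,0],[0,0,0],[0,0,0]], "dr": [[0,0,0.25],[0,0,0.5],[0,0,0.75],[0,0,1],[0,0,1]], "jaw": [0.54,0.54,0.54,0.54,0.54]}}

```text
time: 4.95
tool_pos: [0.5107, -0.1926, 0.1489]
tool_rot: [3.141, 0.0, 1.623]
contact_force: [-0.0, 0.4, 0.2]
opening: 0.0494
grip_force: 0.0
```

```bash
cat >> h.py <<'E'
C0=np.array([.64685,.1278]);TH=.1248;E_=np.array([np.cos(TH),np.sin(TH)]);F_=np.array([-E_[1],E_[0]]);RF=np.c_[E_,F_]
E
python3 - <<'E'
from h import *
im=shot('top','t3'); 
a=cv2.resize(im[110:250,180:420],None,fx=3,fy=3,interpolation=cv2.INTER_CUBIC); cv2.imwrite('pics/c3.png',a[:,:,::-1])
q=(lock(im,(270,155))-C0)@RF; print(cv2.minAreaRect(q.astype(np.float32)))
print(telemetry.observe()['tool_pos'],telemetry.observe()['tool_rot'],telemetry.observe()['opening'],ray('top',[(400,199)],.04))
E
```

```text
((-0.059997159987688065, -0.17344099283218384), (0.10114133358001709, 0.14803560078144073), 0.17737428843975067)
[ 0.51066348 -0.1926095   0.14887353] [3.14091093e+00 2.41294939e-04 1.61685171e+00] 0.04920189466368 [[ 0.48382882 -0.41942386  0.04      ]]
```

View pics/c3.png

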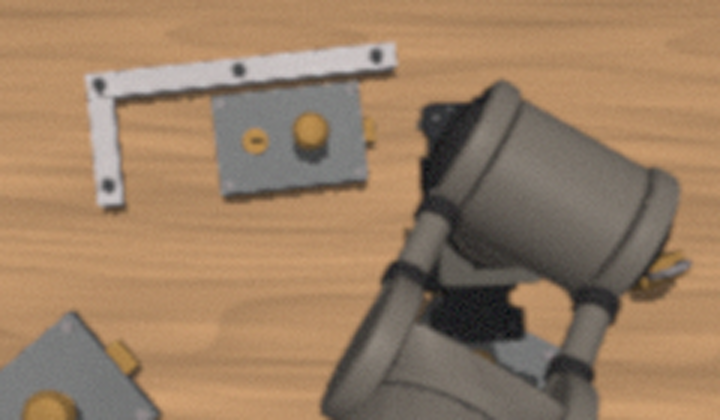

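Call:
{"api": "apply_moves", "payload": {"delta_pos": [[0.1,0.02,0],[0.2,0.05,0],[0.286,0.068,-0.05],[0.286,0.068,-0.15],[0.286,0.068,-0.24],[0.286,0.068,-0.3],[0.286,0.068,-0.34],[0.286,0.068,-0.35]], "dr": [[0,0,0.14],[0,0,0.14],[0,0,0.14],[0,0,0.14],[0,0,0.14],[0,0,0.14],[0,0,0.14],[0,0,0.14]], "jaw": [0.54,0.54,0.54,0.54,0.54,0.54,0.54,0.54]}}

```text
time: 5.67
tool_pos: [0.6229, -0.1645, 0.0049]
tool_rot: [-3.136, -0.003, 1.686]
contact_force: [-0.5, 0.5, 0.7]
opening: 0.0499
grip_force: 0.0
```

Call:
{"api": "apply_moves", "payload": {"delta_pos": [[-0.0023,0.0186,0],[-0.0047,0.037,0],[-0.007,0.056,0],[-0.0093,0.0744,0],[-0.0117,0.093,0],[-0.014,0.112,0],[-0.0164,0.13,0],[-0.0187,0.149,0]], "dr": [[0,0,0],[0,0,0],[0,0,0],[0,0,0],[0,0,0],[0,0,0],[0,0,0],[0,0,0]], "jaw": [0.54,0.54,0.54,0.54,0.54,0.54,0.54,0.54]}}

```text
time: 6.33
tool_pos: [0.6185, -0.1065, 0.0105]
tool_rot: [3.138, 0.003, 1.692]
contact_force: [1.0, -5.9, 1.7]
opening: 0.0496
grip_force: 2.9
```

Call:
{"api": "apply_moves", "payload": {"delta_pos": [[-0.0023,0.0186,0],[-0.0047,0.037,0],[-0.007,0.056,0],[-0.0093,0.0744,0],[-0.0117,0.093,0],[-0.014,0.112,0],[-0.0164,0.13,0],[-0.0164,0.13,0]], "dr": [[0,0,0],[0,0,0],[0,0,0],[0,0,0],[0,0,0],[0,0,0],[0,0,0],[0,0,0]], "jaw": [0.54,0.54,0.54,0.54,0.54,0.54,0.54,0.54]}}

```text
time: 7.0
tool_pos: [0.6115, -0.053, 0.0103]
tool_rot: [3.139, 0.001, 1.693]
contact_force: [-0.2, 0.9, -0.1]
opening: 0.0498
grip_force: 0.0
```

Run:
```python
from h import *
im=shot('top','t4'); 
a=cv2.resize(im[110:230,190:340],None,fx=4,fy=4,interpolation=cv2.INTER_CUBIC); cv2.imwrite('pics/c4.png',a[:,:,::-1])
o=telemetry.observe();print(o['tool_pos'],o['tool_rot'],(o['tool_pos'][:2]-C0)@RF,o['contact_force'])
```

```text
[ 0.61118754 -0.05303869  0.00986933] [3.13975665e+00 3.66255382e-04 1.69259068e+00] [-0.05789523 -0.17499311] [-0.7781718   0.64419349 -0.65751923]
```

View pics/c4.png

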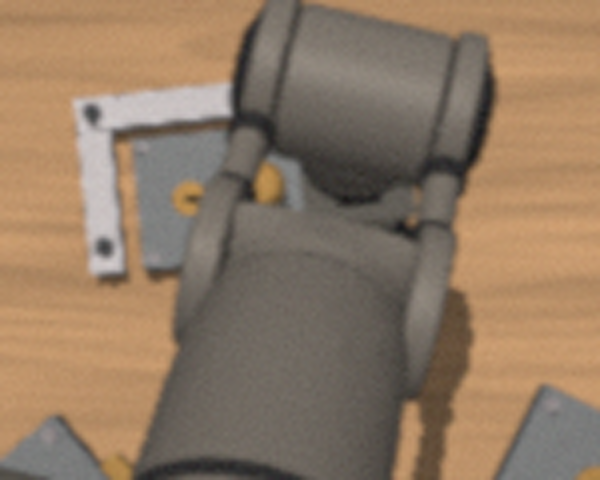

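Call:
{"api": "apply_moves", "payload": {"delta_pos": [[-0.001,0.0075,0],[-0.0019,0.015,0],[-0.0028,0.0225,0],[-0.0036,0.029,0],[-0.004,0.032,0],[-0.0044,0.035,0],[-0.0044,0.035,0]], "dr": [[0,0,0],[0,0,0],[0,0,0],[0,0,0],[0,0,0],[0,0,0],[0,0,0]], "jaw": [0.54,0.54,0.54,0.54,0.54,0.54,0.54]}}

```text
time: 7.63
tool_pos: [0.6099, -0.041, 0.0097]
tool_rot: [3.139, 0.002, 1.692]
contact_force: [1.0, -6.0, 4.0]
opening: 0.0495
grip_force: 2.7
```

Call:
{"api": "apply_moves", "payload": {"delta_pos": [[-0.0003,0.0025,0],[-0.0003,0.0025,0]], "dr": [[0,0,0],[0,0,0]], "jaw": [0.54,0.54]}}

```text
time: 7.8
tool_pos: [0.6098, -0.0402, 0.0098]
tool_rot: [3.139, 0.002, 1.692]
contact_force: [1.4, -5.5, 3.9]
opening: 0.0497
grip_force: 3.0
```

Call:
{"api": "apply_moves", "payload": {"delta_pos": [[-0.0003,0.0025,0],[-0.0003,0.0025,0]], "dr": [[0,0,0],[0,0,0]], "jaw": [0.54,0.54]}}

```text
time: 7.97
tool_pos: [0.6097, -0.0392, 0.0097]
tool_rot: [3.139, 0.002, 1.692]
contact_force: [1.6, -6.0, 4.0]
opening: 0.0496
grip_force: 3.1
```

Call:
{"api": "apply_moves", "payload": {"delta_pos": [[-0.0003,0.0025,0],[-0.0006,0.005,0],[-0.0006,0.005,0]], "dr": [[0,0,0],[0,0,0],[0,0,0]], "jaw": [0.54,0.54,0.54]}}

```text
time: 8.22
tool_pos: [0.6096, -0.0379, 0.0098]
tool_rot: [3.139, 0.003, 1.692]
contact_force: [0.7, -9.2, 3.3]
opening: 0.0495
grip_force: 4.5
```

Call:
{"api": "apply_moves", "payload": {"delta_pos": [[-0.0003,0.0025,0],[-0.0003,0.0025,0]], "dr": [[0,0,0],[0,0,0]], "jaw": [0.54,0.54]}}

```text
time: 8.38
tool_pos: [0.6098, -0.0378, 0.0098]
tool_rot: [3.139, 0.005, 1.692]
contact_force: [2.6, -12.2, 1.6]
opening: 0.0495
grip_force: 6.2
```

Call:
{"api": "apply_moves", "payload": {"delta_pos": [[-0.0003,0.0025,0],[-0.0003,0.0025,0]], "dr": [[0,0,0],[0,0,0]], "jaw": [0.54,0.54]}}

```text
time: 8.55
tool_pos: [0.6099, -0.0377, 0.0098]
tool_rot: [3.138, 0.006, 1.693]
contact_force: [3.5, -16.6, -0.0]
opening: 0.0498
grip_force: 8.0
```

Pressed against the stop (force rises without motion). Next I'll back off and go round to the near side for the rail push.

Call:
{"api": "apply_moves", "payload": {"delta_pos": [[0.01,-0.075,0],[0.01,-0.075,0],[0.012,-0.1,0.1],[0.012,-0.1,0.2],[0.012,-0.1,0.3],[0.012,-0.1,0.38],[0.012,-0.1,0.38],[0.012,-0.1,0.38]], "dr": [[0,0,0],[0,0,0],[0,0,0],[0,0,0],[0,0,-0.25],[0,0,-0.5],[0,0,-0.75],[0,0,-1]], "jaw": [0.54,0.54,0.54,0.54,0.54,0.54,0.54,0.54]}}

```text
time: 9.22
tool_pos: [0.6141, -0.0736, 0.1638]
tool_rot: [3.137, -0.001, 1.186]
contact_force: [-1.2, 0.2, -1.5]
opening: 0.0495
grip_force: 0.0
```

Call:
{"api": "apply_moves", "payload": {"delta_pos": [[-0.05,0.03,0],[-0.1,0.1,0],[-0.15,0.15,0],[-0.2,0.2,0],[-0.245,0.27,0],[-0.245,0.285,0],[-0.245,0.285,0]], "dr": [[0,0,-0.25],[0,0,-0.5],[0,0,-0.75],[0,0,-1],[0,0,-1],[0,0,-1],[0,0,-1]], "jaw": [0.54,0.54,1,1,1,1,1]}}

```text
time: 9.8
tool_pos: [0.5142, 0.0421, 0.1611]
tool_rot: [-3.141, -0.0, 0.695]
contact_force: [-0.2, 0.4, 0.5]
opening: 0.0783
grip_force: 0.0
```

Call:
{"api": "apply_moves", "payload": {"delta_pos": [[0,0,0],[0,0,0],[0,0,0],[0,0,0],[0,0,0],[0,0,0],[0,0,0]], "dr": [[0,0,-0.25],[0,0,-0.5],[0,0,-0.75],[0,0,-1],[0,0,-1],[0,0,-1],[0,0,-1]], "jaw": [1,1,1,1,1,1,1]}}

```text
time: 10.38
tool_pos: [0.5154, 0.0397, 0.1606]
tool_rot: [3.142, 0.0, 0.195]
contact_force: [0.1, -0.2, 0.3]
opening: 0.0918
grip_force: 0.0
```

Run:
```python
from h import *
im=shot('top','t5'); shot('side','s5')
a=cv2.resize(im[110:250,170:330],None,fx=4,fy=4,interpolation=cv2.INTER_CUBIC); cv2.imwrite('pics/c5.png',a[:,:,::-1])
o=telemetry.observe();print(o['tool_pos'],o['tool_rot'],(o['tool_pos'][:2]-C0)@RF,o['contact_force'])
```

```text
[0.5152132  0.03988618 0.16068358] [3.14151228e+00 4.45481466e-05 1.94264776e-01] [-0.14155619 -0.07084442] [-0.99645431 -0.17122454  0.62152454]
```

View pics/c5.png

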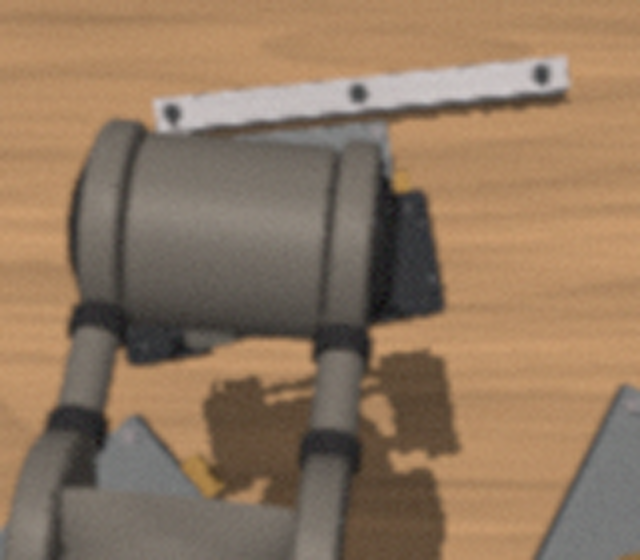

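Call:
{"api": "apply_moves", "payload": {"delta_pos": [[-0.007,-0.011,0],[-0.007,-0.011,-0.1],[-0.007,-0.011,-0.2],[-0.007,-0.011,-0.28],[-0.007,-0.011,-0.33],[-0.007,-0.011,-0.36],[-0.007,-0.011,-0.375],[-0.007,-0.011,-0.375]], "dr": [[0,0,-0.14],[0,0,-0.14],[0,0,-0.14],[0,0,-0.14],[0,0,-0.14],[0,0,-0.14],[0,0,-0.14],[0,0,-0.14]], "jaw": [1,1,1,1,1,1,1,1]}}

```text
time: 11.15
tool_pos: [0.5116, 0.0357, 0.0096]
tool_rot: [-3.141, 0.002, 0.123]
contact_force: [0.2, 0.0, -0.1]
opening: 0.0916
grip_force: 0.0
```

Call:
{"api": "apply_moves", "payload": {"delta_pos": [[0.0125,0.0016,0],[0.025,0.0031,0],[0.0375,0.0047,0],[0.05,0.0063,0],[0.0625,0.008,0],[0.069,0.0086,0],[0.072,0.009,0],[0.072,0.009,0]], "dr": [[0,0,0],[0,0,0],[0,0,0],[0,0,0],[0,0,0],[0,0,0],[0,0,0],[0,0,0]], "jaw": [1,1,1,1,1,1,1,1]}}

```text
time: 11.82
tool_pos: [0.5388, 0.0392, 0.0107]
tool_rot: [-3.141, 0.006, 0.123]
contact_force: [-8.3, -2.2, 6.9]
opening: 0.0916
grip_force: 4.4
```

Call:
{"api": "apply_moves", "payload": {"delta_pos": [[0.005,0.0006,0],[0.01,0.0012,0],[0.0125,0.0016,0],[0.0125,0.0016,0]], "dr": [[0,0,0],[0,0,0],[0,0,0],[0,0,0]], "jaw": [1,1,1,1]}}

```text
time: 12.15
tool_pos: [0.5439, 0.0399, 0.0107]
tool_rot: [-3.141, 0.005, 0.123]
contact_force: [-7.3, -2.1, 6.1]
opening: 0.0921
grip_force: 4.0
```

Call:
{"api": "apply_moves", "payload": {"delta_pos": [[0.005,0.0006,0],[0.0075,0.0009,0],[0.0075,0.0009,0]], "dr": [[0,0,0],[0,0,0],[0,0,0]], "jaw": [1,1,1]}}

```text
time: 12.4
tool_pos: [0.5469, 0.0402, 0.0107]
tool_rot: [-3.141, 0.005, 0.123]
contact_force: [-7.2, -2.3, 6.0]
opening: 0.092
grip_force: 3.9
```

Call:
{"api": "apply_moves", "payload": {"delta_pos": [[0.0025,0.0003,0],[0.0025,0.0003,0]], "dr": [[0,0,0],[0,0,0]], "jaw": [1,1]}}

```text
time: 12.57
tool_pos: [0.5474, 0.0403, 0.0107]
tool_rot: [-3.141, 0.006, 0.123]
contact_force: [-10.5, -2.1, 6.9]
opening: 0.0918
grip_force: 4.8
```

Call:
{"api": "apply_moves", "payload": {"delta_pos": [[0.0025,0.0003,0],[0.0025,0.0003,0]], "dr": [[0,0,0],[0,0,0]], "jaw": [1,1]}}

```text
time: 12.73
tool_pos: [0.5474, 0.0403, 0.0107]
tool_rot: [-3.141, 0.009, 0.123]
contact_force: [-12.8, -3.8, 10.2]
opening: 0.0915
grip_force: 6.5
```

Call:
{"api": "apply_moves", "payload": {"delta_pos": [[0.0025,0.0003,0],[0.0025,0.0003,0]], "dr": [[0,0,0],[0,0,0]], "jaw": [1,1]}}

```text
time: 12.9
tool_pos: [0.5474, 0.0403, 0.0107]
tool_rot: [-3.141, 0.011, 0.123]
contact_force: [-16.6, -3.5, 12.6]
opening: 0.0918
grip_force: 8.1
```

Call:
{"api": "apply_moves", "payload": {"delta_pos": [[0.0025,0.0003,0],[0.0025,0.0003,0]], "dr": [[0,0,0],[0,0,0]], "jaw": [1,1]}}

```text
time: 13.07
tool_pos: [0.5474, 0.0404, 0.0106]
tool_rot: [-3.141, 0.013, 0.123]
contact_force: [-19.5, -5.0, 16.1]
opening: 0.0918
grip_force: 9.8
```

Seated on the rail. I'll back off, go round to the bolt end and check.

Call:
{"api": "apply_moves", "payload": {"delta_pos": [[-0.08,-0.01,0],[-0.08,-0.01,0],[-0.1,-0.01,0.1],[-0.1,-0.05,0.2],[-0.1,-0.15,0.3],[-0.1,-0.25,0.38],[-0.1,-0.35,0.38],[-0.1,-0.45,0.38]], "dr": [[0,0,0],[0,0,0],[0,0,0],[0,0,0],[0,0,0.25],[0,0,0.5],[0,0,0.75],[0,0,1]], "jaw": [1,1,1,1,0.5,0.5,0.5,0.5]}}

```text
time: 13.73
tool_pos: [0.5147, -0.1149, 0.1634]
tool_rot: [3.137, -0.003, 0.605]
contact_force: [0.9, 0.3, -1.0]
opening: 0.0698
grip_force: 0.0
```

Call:
{"api": "apply_moves", "payload": {"delta_pos": [[0,-0.1,0],[0,-0.2,0],[0,-0.2,0],[0,-0.2,0],[0,-0.2,0]], "dr": [[0,0,0.25],[0,0,0.5],[0,0,0.75],[0,0,1],[0,0,1]], "jaw": [0.5,0.5,0.5,0.5,0.5]}}

```text
time: 14.15
tool_pos: [0.5132, -0.1945, 0.1601]
tool_rot: [3.142, -0.0, 1.101]
contact_force: [0.4, 0.2, 0.7]
opening: 0.0461
grip_force: 0.0
```

Call:
{"api": "apply_moves", "payload": {"delta_pos": [[0,0,0],[0,0,0],[0,0,0],[0,0,0],[0,0,0]], "dr": [[0,0,0.25],[0,0,0.5],[0,0,0.75],[0,0,1],[0,0,1]], "jaw": [0.5,0.5,0.5,0.5,0.5]}}

```text
time: 14.57
tool_pos: [0.5135, -0.1929, 0.1602]
tool_rot: [3.141, 0.0, 1.601]
contact_force: [-0.0, 0.4, 0.6]
opening: 0.0458
grip_force: 0.0
```

Run:
```python
from h import *
im=shot('top','t6'); s=shot('side','s6')
a=cv2.resize(im[110:205,190:330],(700,475),interpolation=cv2.INTER_CUBIC)
b=cv2.resize(s[150:250,165:270],(420,400),interpolation=cv2.INTER_CUBIC)
a=cv2.resize(a,(370,251));o=np.zeros((400,790,3),np.uint8);o[:251,:370]=a;o[:,370:]=b
cv2.imwrite('pics/c6.png',o[:,:,::-1])
q=(lock(im,(245,165))-C0)@RF; print(cv2.minAreaRect(q.astype(np.float32)))
o=telemetry.observe();print(o['tool_pos'],o['tool_rot'],(o['tool_pos'][:2]-C0)@RF,o['opening'])
```

```text
((-0.050061821937561035, -0.07428861409425735), (0.14828112721443176, 0.09908580780029297), 89.7181625366211)
[ 0.51344732 -0.19303534  0.16015691] [3.14134201e+00 5.15568383e-06 1.59296219e+00] [-0.17230155 -0.3017346 ] 0.04565164320432695
```

View pics/c6.png

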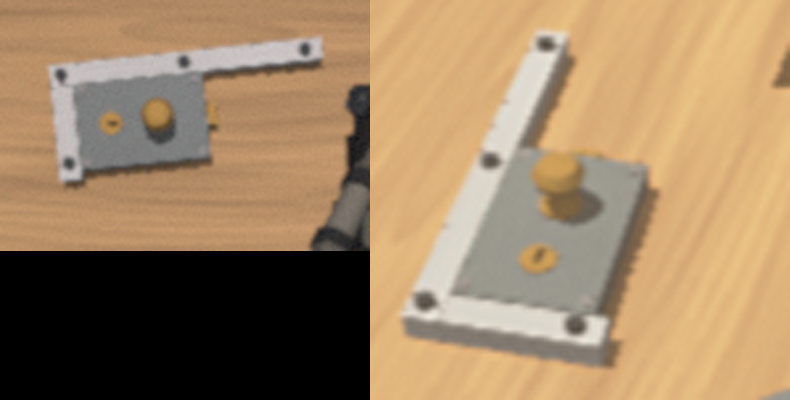

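Call:
{"api": "apply_moves", "payload": {"delta_pos": [[0.1,0.1,0],[0.2,0.2,0],[0.261,0.3,-0.05],[0.261,0.314,-0.14],[0.261,0.314,-0.23],[0.261,0.314,-0.3],[0.261,0.314,-0.35],[0.261,0.314,-0.372]], "dr": [[0,0,0.2],[0,0,0.206],[0,0,0.206],[0,0,0.206],[0,0,0.206],[0,0,0.206],[0,0,0.206],[0,0,0.206]], "jaw": [0.5,0.5,0.5,0.5,0.5,0.5,0.5,0.5]}}

```text
time: 15.33
tool_pos: [0.6154, -0.0665, 0.0072]
tool_rot: [-3.135, -0.002, 1.698]
contact_force: [-1.0, 0.3, -0.5]
opening: 0.0459
grip_force: 0.0
```

Call:
{"api": "apply_moves", "payload": {"delta_pos": [[-0.0015,0.012,0],[-0.003,0.024,0],[-0.0045,0.036,0],[-0.006,0.048,0],[-0.0075,0.06,0],[-0.0082,0.066,0],[-0.0082,0.066,0]], "dr": [[0,0,0],[0,0,0],[0,0,0],[0,0,0],[0,0,0],[0,0,0],[0,0,0]], "jaw": [0.5,0.5,0.5,0.5,0.5,0.5,0.5]}}

```text
time: 15.92
tool_pos: [0.6146, -0.0408, 0.012]
tool_rot: [3.141, 0.0, 1.702]
contact_force: [-0.9, 1.1, -1.5]
opening: 0.0456
grip_force: 0.0
```

Contact is expected at y ≈ -0.037, so I'll take small steps.

Call:
{"api": "apply_moves", "payload": {"delta_pos": [[-0.0006,0.005,-0.005],[-0.0009,0.0075,-0.005],[-0.0009,0.0075,-0.005]], "dr": [[0,0,-0.01],[0,0,-0.01],[0,0,-0.01]], "jaw": [0.5,0.5,0.5]}}

```text
time: 16.17
tool_pos: [0.6138, -0.0384, 0.009]
tool_rot: [-3.141, -0.0, 1.696]
contact_force: [0.5, -1.0, 0.4]
opening: 0.0456
grip_force: 0.0
```

Call:
{"api": "apply_moves", "payload": {"delta_pos": [[-0.0003,0.0025,0],[-0.0006,0.005,0],[-0.0006,0.005,0]], "dr": [[0,0,0],[0,0,0],[0,0,0]], "jaw": [0.5,0.5,0.5]}}

```text
time: 16.42
tool_pos: [0.6139, -0.0373, 0.0091]
tool_rot: [3.141, 0.001, 1.696]
contact_force: [0.1, -3.5, -0.4]
opening: 0.046
grip_force: 2.1
```

Call:
{"api": "apply_moves", "payload": {"delta_pos": [[-0.0003,0.0025,0],[-0.0003,0.0025,0]], "dr": [[0,0,0],[0,0,0]], "jaw": [0.5,0.5]}}

```text
time: 16.58
tool_pos: [0.6139, -0.0372, 0.0092]
tool_rot: [3.141, 0.002, 1.696]
contact_force: [0.2, -8.0, -1.6]
opening: 0.0459
grip_force: 4.2
```

Call:
{"api": "apply_moves", "payload": {"delta_pos": [[-0.0003,0.0025,0],[-0.0006,0.005,0],[-0.0006,0.005,0]], "dr": [[0,0,0],[0,0,0],[0,0,0]], "jaw": [0.5,0.5,0.5]}}

```text
time: 16.83
tool_pos: [0.6138, -0.0372, 0.0093]
tool_rot: [3.141, 0.005, 1.696]
contact_force: [0.4, -15.6, -3.1]
opening: 0.0458
grip_force: 7.9
```

Call:
{"api": "apply_moves", "payload": {"delta_pos": [[0.01,-0.075,0],[0.01,-0.075,0],[0.01,-0.15,0.05],[0,-0.2,0.15],[0,-0.25,0.25],[0,-0.3,0.35],[0,-0.35,0.38],[0,-0.35,0.38]], "dr": [[0,0,0],[0,0,0],[0,0,0],[0,0,0],[0,0,0],[0,0,0],[0,0,0],[0,0,0]], "jaw": [0.5,0.5,0.5,0.5,0.5,0.5,0.5,0.5]}}

```text
time: 17.5
tool_pos: [0.6158, -0.1783, 0.1675]
tool_rot: [3.132, 0.007, 1.693]
contact_force: [0.4, -0.7, 1.0]
opening: 0.0461
grip_force: 0.0
```

Call:
{"api": "apply_moves", "payload": {"delta_pos": [[-0.1,-0.1,0],[-0.2,-0.15,0],[-0.25,-0.15,0],[-0.25,-0.15,0],[-0.25,-0.15,0]], "dr": [[0,0,0],[0,0,0],[0,0,0],[0,0,0],[0,0,0]], "jaw": [0.5,0.5,0.5,0.5,0.5]}}

```text
time: 17.92
tool_pos: [0.5118, -0.2332, 0.1607]
tool_rot: [-3.141, -0.002, 1.694]
contact_force: [0.5, -0.1, -0.4]
opening: 0.0454
grip_force: 0.0
```

Run:
```python
from h import *
im=shot('top','t7'); s=shot('side','s7')
a=cv2.resize(im[115:190,200:285],(425,375),interpolation=cv2.INTER_CUBIC)
b=cv2.resize(s[150:245,170:265],(375,375),interpolation=cv2.INTER_CUBIC)
cv2.imwrite('pics/c7.png',np.hstack([a,b])[:,:,::-1])
q=(lock(im,(245,165))-C0)@RF; print(cv2.minAreaRect(q.astype(np.float32)))
```

```text
((-0.049844976514577866, -0.07422176748514175), (0.14830650389194489, 0.09913602471351624), 89.96199798583984)
```

View pics/c7.png

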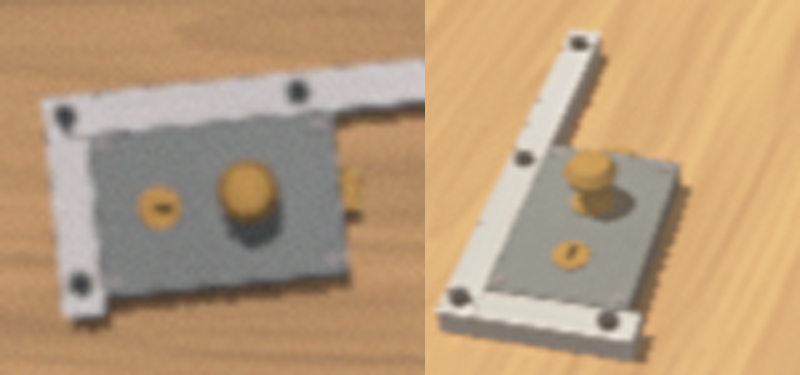

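The lock sits flush against the rail and the stop in both views, and the hand is clear.

```bash
python3 -c "
from cell import job; print(job.hand_in())"
```

```text
the job is handed in; nothing more can be done
None
```

The smallest lock is in the fence corner, with no gap visible in either camera view at the rail or the end stop; I pushed it only by its sides, left the hand clear, and handed the job in at about 18 s of the 67 s allowed.

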